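# Close the dam and hold the kiln open

### The job

I am about to load a pattern bar into the tabletop kiln and need both hands for the kiln shelf. On the shelf, slide the loose front dam straight up against the ends of the two side dams so that it sits flush on both and closes the frame round the glass, gently enough that the rest stays in place; then take the kiln lid by its handle, raise it to 45 degrees and keep holding it there, because it falls shut by itself: finish while holding it. Do not disturb the jars and the cup.

Things in the scene. Friction and masses are not known exactly. Their poses are not given: they have to be found in the camera images.
- kiln: Small tabletop glass kiln, fixed: steel case 250 (x) x 260 (y) mm, rim 87 mm above the bench. Origin: centre of its footprint on the bench. +x points from the front (handle, towards the robot) to the back (hinge), z up. A grey control box 130 x 50 x 68 mm is on its -y flank. It stands to the left or the right of the kiln shelf.
- lid (a joint): Hinge of the kiln lid (about 0.85 kg, 250 x 260 x 45 mm, no spring, no stay). 0 = shut on the rim, grows as the front edge rises, radians; 0.785 = 45 degrees. Starts shut and falls shut whenever it is let go.
- lid_handle (a point): Centre of the lid's fixed round wooden handle bar: 18 mm thick, 116 mm long, level, parallel to the hinge axis, 45 mm out from the lid's front face (36 mm clear between), on two 9 mm steel rods 52 mm either side. 107 mm above the bench with the lid shut, nothing below it; the lid's top is then 25 mm above the bar's axis. Being round it can turn between the fingers.
- lid_hinge (a point): Middle of the lid's hinge axis, at the kiln's back, level with the rim (87 mm above the bench). The axis is parallel to the handle bar; the bar's axis runs on a circle of 306 mm radius round it and at shut lies 305 mm in front of it and 20 mm above it.
- shelf: Kiln shelf: flat square ceramic board 160 x 160 x 12 mm lying on the bench, does not move. Origin: centre of its underside; top at 12 mm; x points away from the robot (with the board's yaw), y to the left.
- front_dam: The loose front dam: ceramic bar 18 (x) x 130 (y) x 30 (z) mm, about 140 g, standing on the shelf on the robot's side of the frame, some 25 to 35 mm short of it and a little askew. Origin: centre of its underside; its y axis runs along its length.
- left_dam: Left side dam of the frame: loose ceramic bar 66 (x) x 18 (y) x 30 (z) mm, about 70 g, on the shelf. Origin: centre of its underside. Leave in place.
- right_dam: Right side dam, as the left one. The side dams are parallel, 112 mm apart centre to centre. Leave in place.
- back_dam: Back dam: loose ceramic bar 18 x 130 x 30 mm against the far ends of the side dams. Origin: centre of its underside. Leave in place.
- left_end (a point): Middle of the left side dam's near end face (the end towards the robot), 15 mm above the shelf's top. The front dam's long face must come to rest against this end face.
- right_end (a point): Middle of the right side dam's near end face, likewise. The line between the two ends is where the front dam's inner face belongs.
- glass: Glass strips of the pattern bar, lying together as one slab 63 x 92 x 12 mm inside the frame, 1.5 to 2 mm back from the near ends of the side dams. Origin: centre of its underside. Leave in place.
- jar_a: Bystander: frit jar with black lid, 70 mm wide, 105 mm tall, on the bench in front of the robot, between kiln and shelf or nearer. Origin: centre of its underside.
- jar_b: Bystander: a like frit jar, on the bench off to the right.
- cup: Bystander: small paper cup, 64 mm wide, 60 mm tall, empty, light, on the bench off to the left.
Mind the look-alikes: they are no part of the job. What is shaped like the front_dam but pink or purple is not meant.

How it is judged (in metres and radians):
On the way, in this order (a step that is already met when the one before it is completed fails the run):
1. the front dam stands flush on both side dams, the rest in place, the fingers off it (((x of left_end in the frame of front_dam between 0.007 and 0.0115 m and y of left_end in the frame of front_dam between -0.07 and 0.07 m and x of right_end in the frame of front_dam between 0.007 and 0.0115 m and y of right_end in the frame of front_dam between -0.07 and 0.07 m) or (x of left_end in the frame of front_dam between -0.0115 and -0.007 m and y of left_end in the frame of front_dam between -0.07 and 0.07 m and x of right_end in the frame of front_dam between -0.0115 and -0.007 m and y of right_end in the frame of front_dam between -0.07 and 0.07 m)) and angle between front_dam's own z axis and vertical below 0.08 rad and distance of each of left_dam, right_dam, back_dam, glass from where it was at the start of the episode below 0.01 m and contact force between the fingers and front_dam below 0.1 N), for 0.2 s.
2. the lid is raised off the kiln by the fingers (value of joint lid above 0.3 rad and contact force between the fingers and lid above 1 N), for 0.2 s.
At the end, for the whole second after the job is handed in: Front dam upright, within 2.5 mm of both side dams' ends, overlapping both; other dams and glass within 10 mm of their start. Lid still at 45 degrees, give or take 6, borne by the fingers (over 1.5 N) and nothing else through the last second. Jars and cup upright, within 30 mm of their start (((x of left_end in the frame of front_dam between 0.007 and 0.0115 m and y of left_end in the frame of front_dam between -0.07 and 0.07 m and x of right_end in the frame of front_dam between 0.007 and 0.0115 m and y of right_end in the frame of front_dam between -0.07 and 0.07 m) or (x of left_end in the frame of front_dam between -0.0115 and -0.007 m and y of left_end in the frame of front_dam between -0.07 and 0.07 m and x of right_end in the frame of front_dam between -0.0115 and -0.007 m and y of right_end in the frame of front_dam between -0.07 and 0.07 m)) and angle between front_dam's own z axis and vertical below 0.08 rad and distance of each of left_dam, right_dam, back_dam, glass from where it was at the start of the episode below 0.01 m and value of joint lid between 0.6807 and 0.8901 rad and velocity of joint lid between -0.05 and 0.05 rad/s and contact force between the fingers and lid above 1.5 N and contact force between lid and jar_a below 0.05 N and contact force between lid and jar_b below 0.05 N and contact force between lid and cup below 0.05 N and contact force between lid and front_dam below 0.05 N and distance of each of jar_a, jar_b, cup from where it was at the start of the episode below 0.03 m and angle between each of jar_a, jar_b, cup's own z axis and vertical below 0.2 rad); the arm keeps its last pose, push and grip.
It fails at once if a jar or the cup is knocked over or pushed away (distance of any of jar_a, jar_b, cup from where it was at the start of the episode above 0.03 m or angle between any of jar_a, jar_b, cup's own z axis and vertical above 0.35 rad).
It fails at once if the dam frame or the glass is shoved out of place (distance of any of left_dam, right_dam, back_dam, glass from where it was at the start of the episode above 0.02 m).
It also fails if it takes over 58 s, if anything falls off the work surface, if the arm or the gripper's body presses on something with over 40 N, if the wrist force passes 120 N, or if a joint passes its speed limit or range.

### The arm

A 7-joint arm with a two-finger parallel gripper is mounted at the origin on the work surface. World frame = base frame: x ahead of the robot, y to its left, z up, the work surface at z = 0. Lengths are in mm, angles in rad, forces in N, time in s.
With the tool pointing down it reaches from about 400 to 900 mm from the base axis. Payload 5.6 kg.
Tool frame: the origin (TCP) lies midway between the tips of the shut fingers; the grasp point (between the pads) lies 19 mm behind it; z points along the fingers, y is the line along which they close (so a half turn about z gives the same grasp; the last joint's range is limited). The gripper opens to 92 mm and grips with 3 to 60 N. Pads are 20 mm wide; open, the fingers measure 128 mm over their backs; the gripper's body (75 mm by 189 mm) begins 69 mm behind the grasp point.
Start: joints at [-1.213, 0.468, -0.012, 1.603, 0.006, 1.071, -0.056], TCP at [253.641, 598.477, 214.592] pointing down, gripper open.
Joint ranges: [-2.53, 2.53], [-0.31, 2.02], [-1.57, 1.55], [0.28, 2.44], [-1.29, 4.43], [0.15, 1.84], [-2.92, 2.92]. Speed limits (rad/s): [2.57, 2.57, 3.14, 3.14, 3.14, 3.14, 3.14].

### API

Orientations are given as a rotation vector (axis times angle).
In Python, from cell import robot, grip, kin, viewer gives the robot as it stands. Calls block until the motion is done:
- robot.movep(position, orientation): joint-space move of the TCP to a pose.
- robot.servo_line(position, feed=150, rotation=None): straight line of the TCP; rotation=None keeps the orientation; feed is the mean speed in mm/s.
- robot.goto_joints(angles): joint-space move.
- grip(opening, newtons=None): opening from 0.0 (shut) to 1.0 (fully open); newtons is the grip in N (None keeps the last); returns when the fingers have stopped.
- robot.hold(seconds).
- kin.ik(position, orientation): joint angles nearest the present ones, or None.
- robot.observe(): the state.
- viewer.read_camera(name): name is "scene" or "top" or "wrist"; returns the picture (480x640x3 uint8, red, green, blue); there is no depth.
- viewer.camera_info(name): a dict with "camera_matrix" (3x3 intrinsics, pixels), "R" (3x3) and "t" (3): a world point X has camera coordinates R X + t. Camera axes: x right, y down, z forward; pixel columns grow to the right and rows downward; lengths in mm; the calibration is good to about 2 mm. A picture is of the moment at which its call begins: read the wrist's pose just before it. camera_info takes no time and is no camera call; for the wrist camera it gives the pose at the moment of the call.
A pose or a line that the arm cannot do raises robot.IKError and nothing moves.
- robot.job_done(): hands the job in; it is judged then, once.
Trained networks look in the newest picture that a camera, given by its name, has taken for a name from the list of things; names that differ only in an ending like _2 or _b are one class to them, and where a whole thing is asked for, a point or a joint stands for the part that bears it (a point fixed in the world has none). Each returns a list of dicts, best first, with "confidence" (0 to 1); they miss things now and then, are a little off and sometimes report something else, mostly with a low value. They report only what shows in the picture. A call takes as long as a camera call. They do not tell look-alikes from the thing itself.
- viewer.silhouettes(name, camera): "mask" (480x640 bool, what is visible of it).
- viewer.pinpoint(name, camera): "at" ([x, y, z] in mm, in the coordinates of the camera as it stood for that picture, good to about 4 mm: a listed point, or the origin of a listed thing).
The state is a dict: "t": time; "joints": joint angles; "joint_velocities": joint speeds; "joint_torque": joint torques, N m; "tcp_pos": TCP position; "tcp_rot": TCP orientation; "contact_force": force on the tool from outside, world axes, zero at the start; "wrist_torque": the same for the moment, N m; "grip_width": opening from 0.0 (shut) to 1.0 (fully open); "grip_force": force on a finger pad.
Only numpy, scipy, OpenCV 4.12 (cv2) and the standard library are available. Lean on these libraries where they do the work, as an engineer would, in place of code of your own. Each camera call takes 0.05 s, during which the arm holds its last target. There are 200 camera calls.

## Working session

There is one attempt and no reset: what is moved stays moved. The work goes in short steps, each a Python script; the robot and the scene stay as the last script left them, time stands still between calls to the robot, and variables do not carry over. Pictures are saved under pics/ and viewed, at most 10 in all, crops included, and the job is handed in when it is done.

```bash
mkdir -p pics; ls; python3 - <<'E'
from cell import robot, grip, kin, viewer
import cv2, numpy as np
for n in ("scene","top"):
    im=viewer.read_camera(n); cv2.imwrite(f"pics/{n}0.png",im[:,:,::-1])
    i=viewer.camera_info(n); K=np.array(i["camera_matrix"]);R=np.array(i["R"]);t=np.array(i["t"])
    print(n,K.tolist(),(-R.T@t).round(1),R.round(3).tolist())
    for o in ("kiln","lid_handle","lid_hinge","shelf","front_dam","left_dam","right_dam","back_dam","left_end","right_end","glass","jar_a","cup"):
        for d in viewer.pinpoint(o,n):
            c=np.array(d["at"]); p=K@c
            print(o,round(d["confidence"],2),(R.T@(c-t)).round(1),(p[:2]/p[2]).round(0))
print(robot.observe())
E
```

```text
pics
scene [[584.6766530222209, 0.0, 320.158017610803], [0.0, 584.6766530222209, 248.025601027677], [0.0, 0.0, 1.0]] [1096.4 -755.9 1245.6] [[0.823, 0.568, -0.011], [0.444, -0.654, -0.612], [-0.355, 0.499, -0.791]]
kiln 0.83 [ 603.1 -210.7   -1.6] [287. 324.]
lid_handle 0.81 [ 439.5 -183.4  106. ] [237. 261.]
lid_handle 0.55 [633.2 263.6   9.4] [395. 207.]
lid_hinge 0.59 [ 735.8 -234.4   84.6] [326. 342.]
shelf 0.72 [590.5 218.1  -5.6] [373. 214.]
front_dam 0.97 [544.5 239.8  12.6] [364. 198.]
front_dam 0.91 [383.8 369.4   1.2] [342. 153.]
front_dam 0.87 [382.7 185.9  -1.4] [307. 190.]
front_dam 0.72 [ 7.861e+02  2.155e+02 -4.000e-01] [435. 244.]
front_dam 0.63 [673.9 417.7   5.8] [434. 181.]
left_dam 0.75 [633.1 265.1   9.5] [395. 206.]
back_dam 0.88 [651.4 196.9  11.9] [389. 224.]
left_end 0.57 [602.1 270.5  28.3] [387. 196.]
left_end 0.45 [ 604.7 -211.7    2.4] [287. 324.]
left_end 0.25 [649.7 195.4  12. ] [388. 224.]
right_end 0.66 [557.9 167.   27.5] [354. 213.]
glass 0.65 [610.4 211.7  10.2] [379. 215.]
glass 0.39 [501.6 510.6   4.3] [398. 141.]
jar_a 0.8 [417.   26.5   1.8] [2
[... 1330 characters left out ...]
1.21301287,  0.46749238, -0.01161755,  1.60270175,  0.00601714,
        1.07140632, -0.05632764]), 'joint_velocities': array([-0.0011053 ,  0.00064993,  0.00225757,  0.00276115,  0.00197997,
        0.00225469,  0.00216399]), 'joint_torque': array([ 4.79231658e-04, -5.20411599e+01, -1.21545690e-02, -2.44048512e+01,
       -5.65982249e-02,  1.15485128e-02,  3.14121166e-05]), 'tcp_pos': array([253.62732948, 598.48044695, 214.59659324]), 'tcp_rot': array([6.25449771e-01, 3.07865237e+00, 3.10831382e-05]), 'contact_force': array([-0.2256565 , -0.67304808,  0.04825949]), 'wrist_torque': array([-6.35225152e-02,  2.36323067e-02, -7.19988290e-05]), 'grip_force': 0.0, 'grip_width': 0.9981160472014464}
```

```bash
python3 - <<'E'
import cv2, numpy as np
a=cv2.imread("pics/scene0.png")
b=cv2.imread("pics/top0.png")[150:350,90:340]
cv2.imwrite("pics/topcrop.png",cv2.resize(b,None,fx=3,fy=3,interpolation=cv2.INTER_CUBIC))
E
```

```text
(no output)
```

View pics/scene0.png

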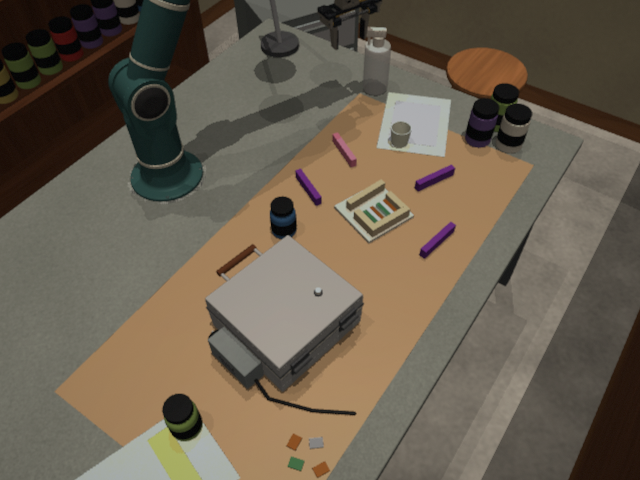

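View pics/topcrop.png

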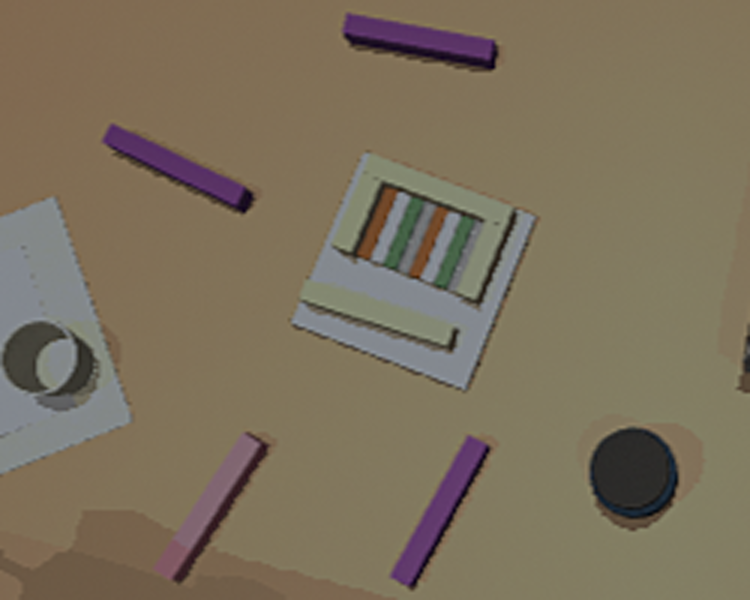

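The front-dam class has five candidates in the top view: purple at (233,167), (151,207) and (241,321), pink at (162,317), and cream at (216,256). Only the cream one fits: it stands on the shelf just short of the open frame, a little askew, and the crop confirms it. The scene view shows the kiln to the right with its handle at (237,260). The blue jar (284,218) stands between the kiln and the shelf.

Next I'll take wrist views of the shelf.

```bash
cat > h.py <<'E'
from cell import robot, grip, kin, viewer
import cv2, numpy as np
from scipy.spatial.transform import Rotation as Ro
def down(yaw):  # tool down, closing axis y along world angle yaw
    y=np.array([np.cos(yaw),np.sin(yaw),0]); z=np.array([0,0,-1.])
    return Ro.from_matrix(np.c_[np.cross(y,z),y,z]).as_rotvec()
def best(pos,yaw):  # of the two half-turn equivalents, the one nearest in joints
    q0=robot.observe()["joints"]; c=[]
    for a in (yaw,yaw+np.pi):
        q=kin.ik(pos,down(a))
        if q is not None: c.append((np.abs(np.array(q)-q0).max(),a))
    return down(min(c)[1])
def look(names,cam,pic=None):
    i=viewer.camera_info(cam); K,R,t=(np.array(i[k]) for k in("camera_matrix","R","t"))
    im=viewer.read_camera(cam); out={}
    if pic: cv2.imwrite(f"pics/{pic}.png",im[:,:,::-1]); np.savez(f"pics/{pic}.npz",K=K,R=R,t=t)
    for n in names:
        for d in viewer.pinpoint(n,cam):
            c=np.array(d["at"]); p=K@c
            print(n,round(d["confidence"],2),(R.T@(c-t)).round(1),(p[:2]/p[2]).round(0))
E
python3 - <<'E'
from h import *
yaw=np.pi/2-0.389
names=("front_dam","left_end","right_end")
for k,p in enumerate(([560,225,330],[500,250,330])):
    r=best(p,yaw); robot.movep(p,r); print(robot.observe()["t"])
    look(names,"wrist",f"w{k}")
    i=viewer.camera_info("wrist"); print((-np.array(i["R"]).T@i["t"]).round(1))
print(robot.observe()["t"],robot.observe()["tcp_pos"])
E
```

```text
3.2083
front_dam 0.95 [391.6 372.8   3. ] [381.  11.]
front_dam 0.94 [548.8 243.3  17.5] [329. 177.]
front_dam 0.92 [674.  421.9  -1.7] [482. 210.]
front_dam 0.86 [789.9 218.   -5.9] [371. 327.]
front_dam 0.65 [388.2 185.8  -1.9] [238.  73.]
left_end 0.63 [598.3 273.   24.1] [364. 204.]
right_end 0.62 [565.1 168.4  26.9] [281. 211.]
[485.5 256.  499.9]
3.775
front_dam 0.94 [675.4 423.7   0. ] [478. 255.]
front_dam 0.83 [788.8 218.8  -5.1] [370. 362.]
front_dam 0.82 [386.9 185.   -0. ] [240. 126.]
front_dam 0.63 [547.8 246.   17.4] [330. 223.]
left_end 0.6 [600.2 271.9  23.6] [362. 252.]
right_end 0.63 [564.5 167.7  27.3] [281. 257.]
[426.8 279.6 500.1]
3.975 [500.89263607 249.29603426 329.91331054]
```

```bash
python3 - <<'E'
import cv2, numpy as np
o=[]
for k,(x,y) in enumerate(((240,130),(240,175))):
    o.append(cv2.resize(cv2.imread(f"pics/w{k}.png")[y:y+110,x:x+150],None,fx=5,fy=5,interpolation=cv2.INTER_CUBIC))
    cv2.imwrite(f"pics/wc{k}.png",o[-1])
E
```

```text
(no output)
```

View pics/wc0.png

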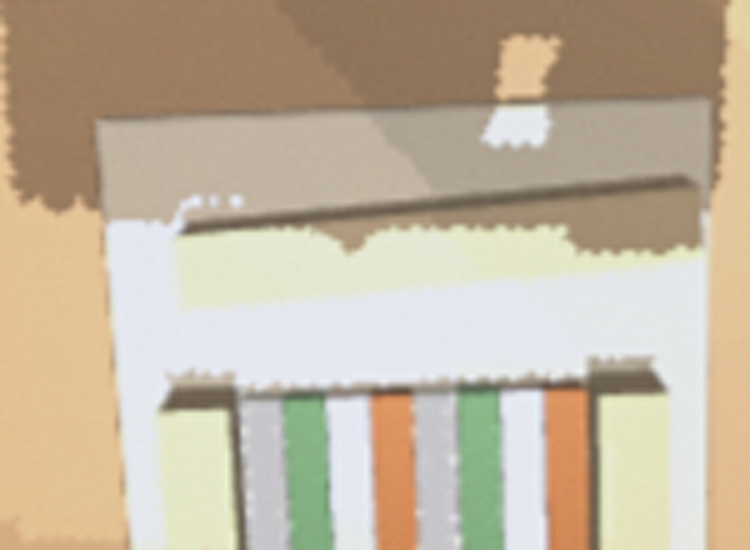

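View pics/wc1.png

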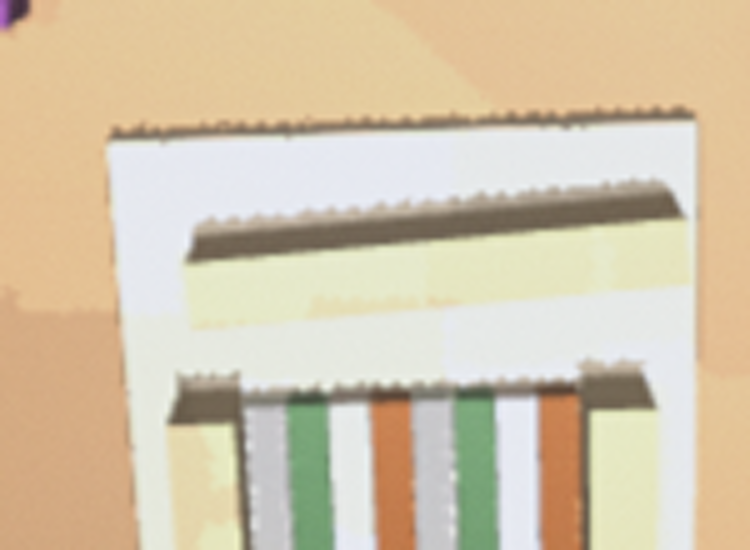

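Both crops show the cream dam askew in front of the frame. In the second crop its top corners are at about (185,262), (685,217), (193,328) and (688,286), and the side-dam ends are at (168..240,423) and (590..657,408). Now I'll triangulate.

```bash
cat > /tmp/a.py <<'E'
import cv2, numpy as np
c=[np.load(f"pics/w{k}.npz") for k in(0,1)]
P=[d["K"]@np.c_[d["R"],d["t"]] for d in c]
px=lambda u,o:((np.array(u)+.5)/5-.5+o)
pts={"Rend_out":((160,411),(168,424)),"Rend_in":((232,408),(239,422)),"Lend_in":((600,393),(590,408)),"Lend_out":((667,392),(657,407)),
"F_far_R":((183,308),(193,328)),"F_far_L":((700,262),(688,286)),"F_near_R":((180,235),(185,262)),"F_near_L":((697,190),(685,217))}
for n,(a,b) in pts.items():
    a=px(a,(240,130));b=px(b,(240,175))
    X=cv2.triangulatePoints(P[0],P[1],a,b)[:,0];X=X[:3]/X[3]
    out=[]
    for d,p in zip(c,(a,b)):
        C=-d["R"].T@d["t"]; r=d["R"].T@np.linalg.inv(d["K"])@np.r_[p,1]; out.append((C+r*(42-C[2])/r[2])[:2].round(1))
    print(n,X.round(1),"z=42:",*out)
E
python3 /tmp/a.py
```

```text
Rend_out [559.5 159.8  40.1] z=42: [559.2 160.3] [558.9 160.3]
Rend_in [565.5 177.6  41.7] z=42: [565.3 177.5] [565.4 177.9]
Lend_in [597.  265.1  41.2] z=42: [596.9 265.2] [596.6 265. ]
Lend_out [603.4 281.2  40.8] z=42: [603. 281.] [603.  281.4]
F_far_R [537.8 176.1  38.7] z=42: [537.3 176.4] [537.1 177.2]
F_far_L [575.8 300.1  39. ] z=42: [575.1 299.7] [574.9 300.1]
F_near_R [520.4 182.6  41. ] z=42: [520.5 183.1] [520.1 182.5]
F_near_L [559.5 305.9  34.1] z=42: [558.2 304.9] [557.3 305.6]
```

```bash
cat >> h.py <<'E'
TH=-0.347; XH=np.array([np.cos(TH),np.sin(TH)]); YH=np.array([-np.sin(TH),np.cos(TH)])
def fp(x,y,z): return [*(x*XH+y*YH),z]
E
python3 - <<'E'
from h import *
r=best(fp(392,412,120),np.pi/2+TH)
grip(0.85,20)
robot.movep(fp(392,412,120),r)
robot.servo_line(fp(392,412,19),feed=80)
robot.hold(0.4)
f0=robot.observe()["contact_force"]
for x in list(range(398,437,4))+list(np.arange(437,443.1,1)):
    robot.servo_line(fp(x,412,19),feed=20)
    s=robot.observe(); f=s["contact_force"]-f0
    print(round(s["t"],2),x,(s["tcp_pos"][:2]@XH).round(1),s["tcp_pos"][2].round(1),"f",(f[:2]@XH).round(2),(f[:2]@YH).round(2),f[2].round(2),s["wrist_torque"].round(2))
look(("front_dam","left_end","right_end"),"wrist","w2")
look(("front_dam","left_end","right_end"),"top","t2")
E
```

```text
7.48 398 398.1 18.9 f 0.24 0.21 0.05 [-0.02  0.02  0.01]
7.83 402 402.2 19.0 f 0.02 -0.1 0.48 [ 0.03 -0.02  0.03]
8.18 406 406.2 19.0 f -0.63 -0.11 0.92 [-0.06  0.03 -0.  ]
8.53 410 410.2 19.0 f 0.37 -0.78 0.6 [-0.05  0.01 -0.05]
8.88 414 414.2 19.0 f 0.45 -0.07 0.15 [-0.09  0.02 -0.03]
9.23 418 418.3 19.0 f -0.7 -0.25 0.55 [0.07 0.   0.05]
9.58 422 422.5 19.0 f -0.16 0.33 -0.03 [ 0.08  0.04 -0.01]
9.93 426 426.6 19.0 f -0.27 0.18 0.33 [ 0.02 -0.01 -0.01]
10.28 430 430.6 19.0 f -0.36 -0.64 0.25 [ 0.01  0.01 -0.  ]
10.63 434 434.5 19.0 f 0.68 -0.09 0.01 [-0.    0.01 -0.02]
10.93 437.0 437.4 19.0 f -0.29 -0.27 0.13 [0.07 0.07 0.09]
11.18 438.0 438.0 19.0 f -2.23 -1.07 1.01 [ 0.06  0.25 -0.06]
11.43 439.0 439.2 18.9 f -1.06 -0.59 -1.05 [ 0.12  0.18 -0.03]
11.68 440.0 440.3 19.0 f 0.17 -0.74 0.04 [0.11 0.16 0.  ]
11.93 441.0 441.2 19.0 f -1.17 1.04 0.58 [0.05 0.12 0.  ]
12.18 442.0 442.2 19.0 f -0.62 0.13 -0.71 [0.08 0.2  0.  ]
12.43 443.0 443.2 19.0 f -1.54 -0.31 -0.17 [ 0.13  0.19 -0.02]
front_dam 0.64 [576.6 232.9  16.5] [326. 324.]
front_dam 0.89 [385.2 182.4  -1.9] [239. 321.]
front_dam 0.74 [789.7 215.8  -6.1] [232. 165.]
front_dam 0.68 [391.2 377.1   0.9] [161. 317.]
front_dam 0.6 [672.  421.6  -1.6] [151. 208.]
right_end 0.47 [558.5 168.7  24.1] [245. 251.]
```

```bash
python3 - <<'E'
import cv2
a=cv2.imread("pics/w2.png");cv2.imwrite("pics/w2c.png",cv2.resize(a[220:470,120:520],None,fx=2,fy=2,interpolation=cv2.INTER_CUBIC))
E
```

```text
(no output)
```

View pics/w2c.png

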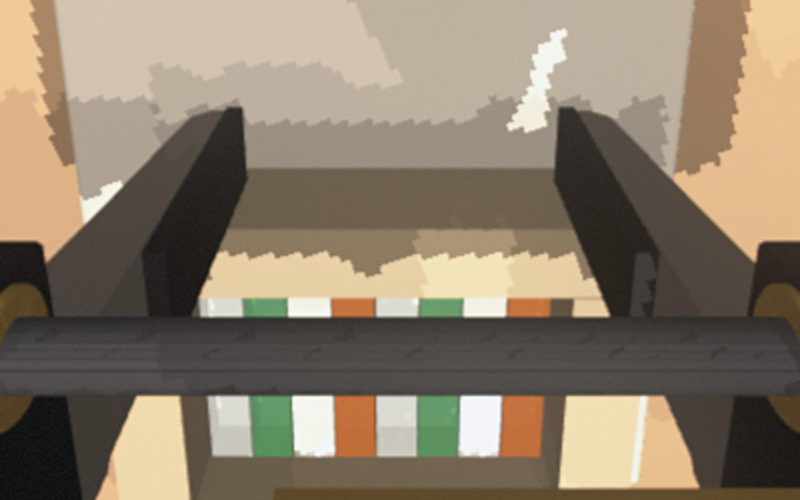

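The dam is square to the fingers, and its far edge (row 298) meets the side dams. I'll back off and check from above.

```bash
python3 - <<'E'
from h import *
robot.servo_line(fp(425,412,19),feed=60)
robot.servo_line(fp(405,412,100),feed=150)
p=[500,250,330]; robot.movep(p,best(p,np.pi/2-0.389)); robot.hold(0.2)
look(("front_dam","left_end","right_end"),"wrist","w3")
print(robot.observe()["t"])
a=cv2.imread("pics/w3.png");cv2.imwrite("pics/w3c.png",cv2.resize(a[175:285,240:390],None,fx=5,fy=5,interpolation=cv2.INTER_CUBIC))
E
```

```text
front_dam 0.93 [386.7 184.7   0.9] [241. 126.]
front_dam 0.86 [674.8 422.4   1.8] [480. 255.]
front_dam 0.74 [389.  375.8   1.5] [381.  67.]
front_dam 0.7 [576.6 232.3  16. ] [330. 246.]
front_dam 0.56 [791.1 221.   -3.1] [374. 365.]
left_end 0.32 [633.2 262.3  14.8] [365. 273.]
right_end 0.6 [564.1 167.2  25.9] [282. 257.]
15.3083
```

View pics/w3c.png

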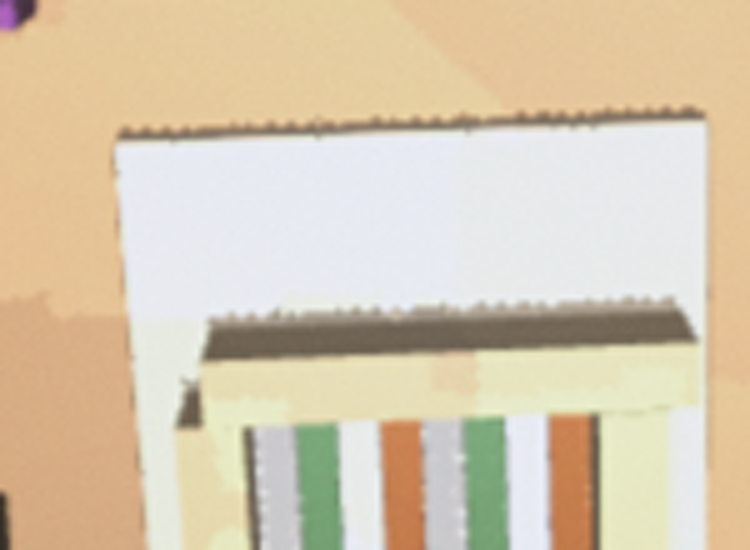

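The front dam is flush on both ends: its far edge runs from (205,425) to (697,407), along the side-dam ends, with no gap. Next is the handle.

```bash
python3 - <<'E'
from h import *
o=[]
for k,p in enumerate(([440,-184,310],[500,-200,310])):
    robot.movep(p,best(p,-0.17)); robot.hold(0.15)
    look(("lid_handle","lid_hinge"),"wrist",f"k{k}")
    i=viewer.camera_info("wrist"); print((-np.array(i["R"]).T@i["t"]).round(1))
    o.append(cv2.resize(cv2.imread(f"pics/k{k}.png"),None,fx=.625,fy=.625))
print(robot.observe()["t"],robot.observe()["joints"].round(2))
cv2.imwrite("pics/kk.png",np.hstack(o))
E
```

```text
lid_handle 0.98 [ 437.3 -181.4  107.3] [316. 205.]
[ 453.8 -104.8  480.1]
[ 513.  -121.3  480.6]
17.875 [-0.31  0.21  0.74  1.8  -0.15  1.19  0.31]
```

View pics/kk.png

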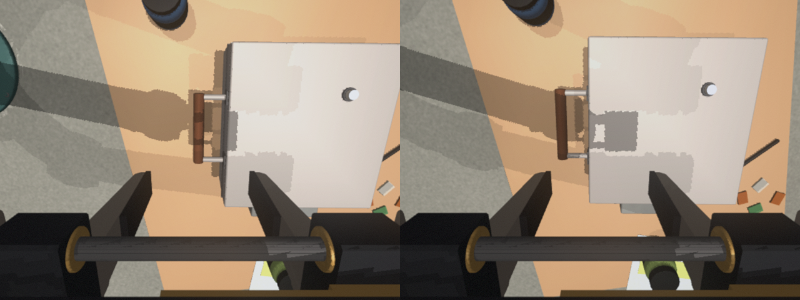

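The handle bar shows at about (198,128) in the left half and (561,123) in the right half. It lies between its two rods with clear space around it. I'll segment it in both views and triangulate.

```bash
python3 - <<'E'
import cv2, numpy as np
E=[];P=[]
for k,(x0,x1,y0,y1) in enumerate(((302,332,135,275),(242,275,128,268))):
    a=cv2.imread(f"pics/k{k}.png")[y0:y1,x0:x1].astype(float)
    m=((a[...,2]>1.35*a[...,0])&(a[...,2]<150)&(a[...,2]-a[...,1]>18)).astype(np.uint8)
    n,l,s,c=cv2.connectedComponentsWithStats(m); j=1+s[1:,4].argmax()
    ys,xs=np.nonzero(l==j); r=cv2.minAreaRect(np.c_[xs,ys].astype(np.float32)); print(s[j],r)
    b=cv2.boxPoints(r); b=b[b[:,1].argsort()]+[x0,y0]; E.append([b[:2].mean(0),b[2:].mean(0)]); print(E[-1])
    d=np.load(f"pics/k{k}.npz"); P.append(d["K"]@np.c_[d["R"],d["t"]])
X=cv2.triangulatePoints(P[0],P[1],np.array(E[0]).T,np.array(E[1]).T);X=(X[:3]/X[3]).T
print(X.round(1),X.mean(0),np.linalg.norm(X[0]-X[1]))
# lid corners by hand (composite px/.625): front-left, back-left, front-right
for q,w in (((231,43),(589,37)),((367,207),(733,203)),((225,206),(590,202))):
    A=np.array(q)/.625;B=(np.array(w)-[400,0])/.625
    Y=cv2.triangulatePoints(P[0],P[1],A,B)[:,0];print((Y[:3]/Y[3]).round(1))
E
```

```text
[   6   10   24  117 2316] ((17.5, 68.0), (116.0, 23.0), 90.0)
[array([319.5, 145. ]), array([319.5, 261. ])]
[   0   13   33  115 2204] ((16.0, 70.0), (114.0, 32.0), 90.0)
[array([258., 141.]), array([258., 255.])]
[[ 450.4 -124.   102.3]
 [ 432.4 -231.1  137. ]] [ 441.41096117 -177.51721154  119.66978833] 113.99798953728288
[507.  -62.8 116.5]
[ 703.6 -362.7  126.3]
[ 461.8 -318.5  127.8]
```

```bash
python3 - <<'E'
import cv2, numpy as np
for k,(x0,x1) in enumerate(((300,345),(238,285))):
    a=cv2.imread(f"pics/k{k}.png")
    for y in (160,200,240): print(k,y,[tuple(int(v) for v in a[y,x][::-1]) for x in range(x0,x1,2)])
    x=(317,257)[k]
    print([(y,tuple(int(v) for v in a[y,x][::-1])) for y in list(range(140,156,2))+list(range(246,268,2))])
o=[cv2.resize(cv2.imread(f"pics/k{k}.png")[130:280,x:x+100],None,fx=4,fy=4,interpolation=cv2.INTER_NEAREST) for k,x in ((0,280),(1,220))]
cv2.imwrite("pics/kz.png",np.hstack(o))
E
```

```text
0 160 [(191, 160, 124), (157, 127, 98), (158, 129, 99), (159, 128, 99), (159, 129, 99), (84, 59, 44), (98, 65, 46), (108, 69, 49), (120, 77, 56), (123, 78, 56), (117, 76, 54), (112, 73, 51), (107, 71, 52), (99, 75, 58), (207, 170, 134), (207, 169, 134), (206, 167, 134), (206, 168, 134), (206, 169, 136), (207, 171, 140), (203, 173, 138), (148, 124, 104), (146, 122, 103)]
0 200 [(174, 143, 109), (157, 127, 96), (158, 128, 97), (158, 127, 98), (140, 112, 85), (86, 60, 44), (103, 67, 46), (116, 73, 52), (125, 80, 57), (126, 80, 55), (119, 76, 53), (112, 71, 51), (85, 57, 39), (80, 61, 47), (115, 92, 73), (114, 91, 72), (113, 90, 70), (114, 92, 72), (113, 92, 72), (116, 94, 72), (147, 117, 91), (153, 123, 95), (153, 123, 93)]
0 240 [(225, 189, 143), (224, 187, 142), (224, 188, 142), (225, 188, 144), (183, 147, 111), (95, 66, 47), (110, 71, 51), (122, 76, 54), (125, 80, 56), (123, 80, 56), (117, 74, 53), (109, 72, 53), (91, 60, 42), (184, 147, 111), (208, 168, 128), (209, 168, 128), (207, 167, 126), (209, 169, 127), (209, 169, 129), (208, 167, 127), (129, 106, 80), (128, 104, 81), (133, 10
[... 1294 characters left out ...]
6, 158, 119), (98, 70, 51), (83, 55, 39), (85, 56, 40), (87, 58, 42), (84, 56, 40), (80, 56, 41), (75, 52, 40), (67, 48, 35), (114, 88, 67), (197, 158, 120), (198, 158, 121), (198, 159, 121), (199, 160, 122), (199, 158, 121), (200, 161, 122), (198, 158, 120), (201, 161, 124)]
[(140, (157, 127, 99)), (142, (94, 70, 53)), (144, (117, 76, 53)), (146, (117, 77, 53)), (148, (119, 77, 54)), (150, (119, 76, 53)), (152, (97, 64, 46)), (154, (85, 59, 43)), (246, (81, 53, 37)), (248, (78, 53, 39)), (250, (77, 55, 40)), (252, (77, 54, 40)), (254, (74, 50, 37)), (256, (172, 137, 104)), (258, (198, 159, 121)), (260, (196, 156, 118)), (262, (197, 156, 118)), (264, (198, 158, 120)), (266, (199, 158, 120))]
```

View pics/kz.png

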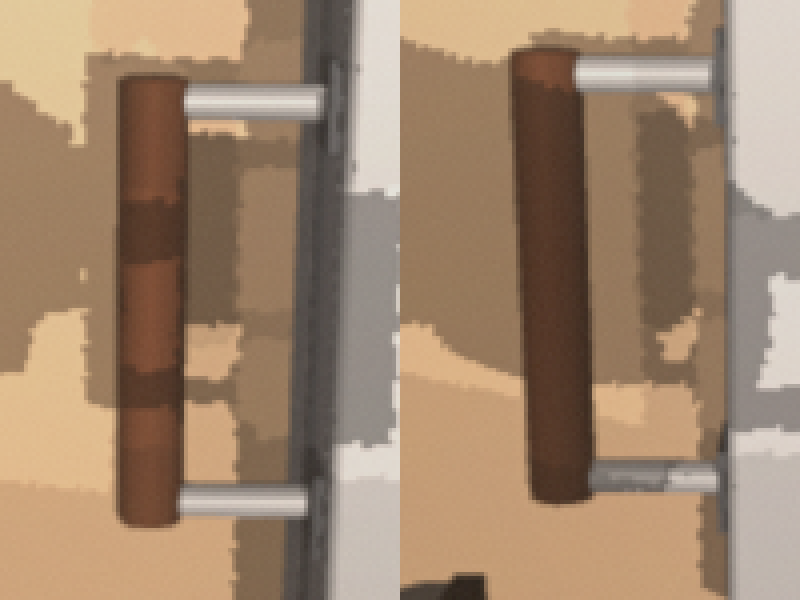

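The zoomed view shows the bar's ends at (154,77) and (150,525) on the left, and (546,50) and (560,502) on the right.

```bash
python3 - <<'E'
import cv2, numpy as np
f=lambda u,v,x:((u+.5)/4-.5+x,(v+.5)/4-.5+130)
A=np.array([f(154,77,280),f(149.5,525,280)]);B=np.array([f(146,50,220),f(160.5,502,220)])
D=[np.load(f"pics/k{k}.npz") for k in (0,1)];P=[d["K"]@np.c_[d["R"],d["t"]] for d in D]
X=cv2.triangulatePoints(P[0],P[1],A.T,B.T);X=(X[:3]/X[3]).T
v=X[0]-X[1];print(X.round(1),X.mean(0).round(1),np.linalg.norm(v),"yaw",np.arctan2(-v[0],v[1]))
for d,p in zip(D,(A,B)):
    C=-d["R"].T@d["t"]; r=np.c_[p,[1,1]]@np.linalg.inv(d["K"]).T@d["R"]; Y=C+r*((107-C[2])/r[:,2])[:,None]
    v=Y[0]-Y[1];print(Y.round(1).tolist(),Y.mean(0).round(1),np.arctan2(-v[0],v[1]))
E
```

```text
[[ 448.8 -125.9  107. ]
 [ 428.2 -239.7  111.9]] [ 438.5 -182.8  109.4] 115.6924253099287 yaw -0.1790344192670366
[[448.8, -125.8, 107.0], [427.9, -241.4, 107.0]] [ 438.4 -183.6  107. ] -0.17920185576214576
[[448.8, -126.0, 107.0], [427.1, -241.3, 107.0]] [ 437.9 -183.6  107. ] -0.18604888755663518
```

```bash
cat >> h.py <<'E'
YK=-0.181; XK=np.array([np.cos(YK),np.sin(YK),0]); H=np.array([438.2,-183.5,107.])
HINGE=H+305*XK-[0,0,20]
def arc(th):  # TCP for lid angle th, tool down
    a=th+np.arctan2(20,305); return HINGE-305.7*np.cos(a)*XK+[0,0,305.7*np.sin(a)-19]
E
python3 - <<'E'
from h import *
print([kin.ik(arc(t),best(arc(0),YK)) is not None for t in (0,.2,.4,.6,.785)])
grip(0.42,25)
p=arc(0)+[0,0,75]; r=best(p,YK); robot.movep(p,r)
robot.servo_line(arc(0),feed=60); robot.hold(.2)
s=robot.observe(); f0=s["contact_force"]; print(s["t"],f0.round(1),s["tcp_pos"].round(1),arc(0).round(1))
grip(0.0,25); s=robot.observe(); print(s["t"],s["grip_width"]*92,s["grip_force"],(s["contact_force"]-f0).round(1))
look((),"wrist","g")
for t in (.04,.09):
    robot.servo_line(arc(t),feed=40); s=robot.observe(); print(t,s["t"],s["grip_width"]*92,s["grip_force"],(s["contact_force"]-f0).round(1),s["tcp_pos"].round(1))
E
```

```text
[True, True, True, True, True]
20.8833 [-0.1 -0.8  0.2] [ 438.4 -183.5   88.2] [ 438.2 -183.5   88. ]
21.3333 17.13282992015627 25.000660121440887 [-0.7  0.4  1.2]
0.04 21.8417 17.066446611127002 24.99769628047943 [ 1.5 -0.  -4.9] [ 439.  -183.7  100.2]
0.09 22.375 17.618792250242187 24.996734261512756 [-0.3 -0.1 -5.2] [ 440.9 -184.   115.4]
```

The bar is gripped and takes about 5 N of lid weight. I'll raise it the rest of the way.

```bash
python3 - <<'E'
from h import *
for t in list(np.arange(.17,.75,.08))+[.785]:
    robot.servo_line(arc(t),feed=50); s=robot.observe(); print(round(t,2),round(s["t"],1),round(s["grip_width"]*92,1),s["contact_force"].round(1),s["tcp_pos"].round(1),s["wrist_torque"].round(2))
robot.hold(.5); s=robot.observe(); print(s["t"],(s["tcp_pos"]-arc(.785)).round(2),s["grip_width"]*92,s["grip_force"],s["contact_force"].round(1))
look(("lid_handle","front_dam"),"scene","s9")
a=cv2.imread("pics/s9.png")[100:480,80:480];cv2.imwrite("pics/s9c.png",cv2.resize(a,None,fx=1.5,fy=1.5))
E
```

```text
0.17 23.0 17.3 [-3.7  0.2 -3.6] [ 445.4 -184.7  139.3] [0.01 1.01 0.  ]
0.25 23.7 17.2 [-6.2  1.3 -2. ] [ 451.8 -185.9  163.4] [ 0.19  1.66 -0.01]
0.33 24.3 17.0 [-6.6  1.2 -1.2] [ 459.7 -187.3  186.4] [ 0.29  1.88 -0.  ]
0.41 24.9 17.3 [-7.9  2.2  0.6] [ 469.3 -189.1  208.5] [ 0.37  2.2  -0.04]
0.49 25.6 17.0 [-10.9   3.3   2.7] [ 480.6 -191.1  229.8] [0.54 2.73 0.05]
0.57 26.2 17.1 [-13.3   3.2   6.6] [ 493.4 -193.4  250.3] [ 0.82  3.41 -0.  ]
0.65 26.9 17.1 [-17.    5.3  10.4] [ 507.8 -196.1  269.9] [1.14 4.12 0.  ]
0.73 27.5 17.3 [-19.    6.5  15.1] [ 524.1 -199.   288.6] [1.48 4.74 0.05]
0.79 28.0 17.1 [-20.   7.  19.] [ 536.3 -201.2  301. ] [ 1.7   5.15 -0.06]
28.4917 [-3.65  0.92  3.16] 17.120144538299037 24.999336004257202 [-20.9   6.6  19.7]
lid_handle 0.61 [ 539.5 -201.7  312.1] [256. 229.]
front_dam 0.85 [382.3 184.2  -1.4] [307. 190.]
front_dam 0.66 [6.759e+02 4.170e+02 5.000e-01] [434. 183.]
front_dam 0.62 [788.9 217.3   2.4] [436. 243.]
front_dam 0.61 [574.6 231.4  15.6] [372. 204.]
front_dam 0.53 [383.9 371.2   2.6] [342. 153.]
```

View pics/s9c.png

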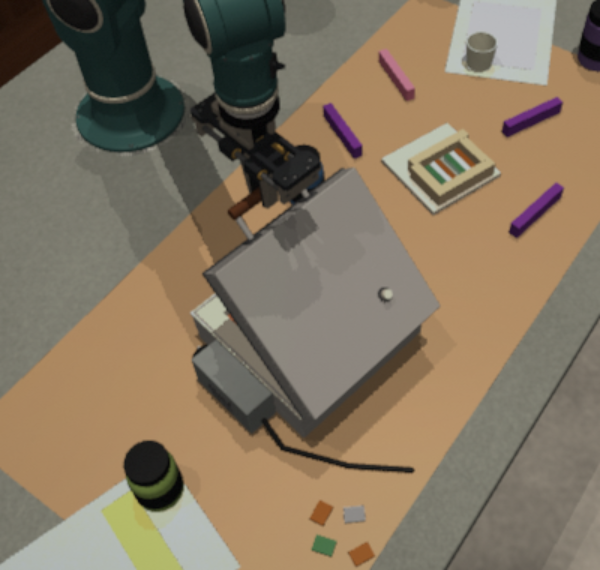

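The lid stands at about 45° and the frame is still closed. A radial bias of about 28 N has built up because my arc radius was slightly short, so I'll ease the command outward to where the arm actually rests.

```bash
python3 - <<'E'
from h import *
a=.785+np.arctan2(20,305); rad=-np.cos(a)*XK+[0,0,np.sin(a)]
for k in (2,4,5):
    robot.servo_line(arc(.785)+k*rad,feed=10); robot.hold(.2); s=robot.observe()
    d=s["tcp_pos"]+[0,0,19]-HINGE
    print(k,round(s["t"],1),s["contact_force"].round(1),(s["contact_force"]@rad).round(1),round(s["grip_width"]*92,1),s["grip_force"],np.hypot(d[:2]@XK[:2],d[2]).round(1),"lid",(np.arctan2(d[2],-(d@XK))-np.arctan2(20,305)).round(3))
look(("lid_handle","lid_hinge"),"scene")
look(("lid_handle","lid_hinge"),"top")
E
```

```text
2 29.2 [-12.5   3.7  11.2] 16.9 17.2 24.997411966323853 310.6 lid 0.786
4 29.7 [-7.4  2.4  3.6] 7.8 17.5 24.996869266033173 310.8 lid 0.787
5 30.2 [-3.9  2.2  0.5] 3.1 17.1 24.995953738689423 310.8 lid 0.785
lid_handle 0.74 [ 536.5 -200.5  313.9] [255. 228.]
lid_handle 0.53 [417.4  25.3   0.6] [284. 230.]
lid_hinge 0.31 [648.1 193.4  10.6] [238. 217.]
```

```bash
python3 - <<'E'
from h import *
robot.hold(.5); print(robot.observe()["contact_force"].round(1)); print(robot.job_done())
E
```

```text
[-4.8  3.8  0.6]
the job is handed in; nothing more can be done
None
```

The job is handed in with no verdict returned: the front dam was flush on both side dams after the push, and the gripper is holding the lid by its handle at about 45° (0.785 rad, worked out from the arm's position).

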